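# Put the sugar shaker away in the catch-door cupboard

## Robot

A 7-joint arm with a two-finger parallel gripper is mounted at the origin on a cart in front of the work surface, level with it; the furniture and walls round the work are solid. World frame = base frame: x ahead of the robot, y to its left, z up, the work surface at z = 0. Lengths are in m, angles in rad, forces in N, time in s.
With the tool pointing down it reaches from about 0.4 to 0.9 m from the base axis. Payload 5.5 kg.
Tool frame: the origin (TCP) lies midway between the tips of the shut fingers; the grasp point (between the pads) lies 19 mm behind it (manip.grip_depth is the distance from the TCP to the grasp point, in m); z points along the fingers, y is the line along which they close (so a half turn about z gives the same grasp; the last joint's range is limited). The gripper opens to 92 mm and grips with 3 to 60 N. Pads are 19 mm wide; open, the fingers measure 130 mm over their backs; the gripper's body (75 mm by 190 mm) begins 47 mm behind the grasp point.
Start: joints at [-0.91, 0.501, -0.427, 1.55, 0.221, 1.138, -0.21], TCP at [0.252, 0.599, 0.227] pointing down, gripper open.
Joint ranges: [-2.88, 2.88], [-0.31, 2.03], [-1.54, 1.56], [0.2, 2.42], [-1.41, 4.55], [0.19, 2.02], [-2.57, 2.57]. Speed limits (rad/s): [2.57, 2.57, 3.14, 3.14, 3.14, 3.14, 3.14].

## Interface

Orientations are given as a unit quaternion [x, y, z, w].
In Python, from bench import manip, effector, viewer gives the robot as it stands. Calls block until the motion is done:
- manip.move_pose(position, orientation): joint-space move of the TCP to a pose.
- manip.servo_line(position, ori=None, vel=0.15): straight line of the TCP; ori=None keeps the orientation; vel is the mean speed in m/s.
- manip.movej(angles): joint-space move.
- effector.open_jaws() and effector.close(f_grip=None): open the fingers fully, or close them until they stop; f_grip is the grip in N (None keeps the last).
- manip.sleep(seconds).
- manip.solve_ik(position, orientation): joint angles nearest the present ones, or None.
- viewer.get_image(name): name is "side" or "top" or "wrist"; returns the picture (480x640x3 uint8, red, green, blue); there is no depth.
- viewer.get_calibration(name): a dict with "vfov" (degrees; the focal length in pixels is half the picture's height over the tangent of half this angle, whatever the lens; pixels are square), "cx", "cy" (the principal point, pixels), "eye" and "attitude" of the camera in the world. Camera axes: x right, y down, z forward; pixel columns grow to the right and rows downward; lengths in m; the calibration is good to about 2 mm. The wrist camera is an equidistant fisheye: a pixel r from the principal point sees the ray r / f radians off the axis. A picture is of the moment at which its call begins: read the wrist's pose just before it. get_calibration takes no time and is no camera call; for the wrist camera it gives the pose at the moment of the call.
A pose or a line that the arm cannot do raises manip.PlanningError and nothing moves.
- manip.hand_in(): hands the job in; it is judged then, once.
Readings, each from a call of its own:
- manip.current_clock(): time.
- manip.current_q(): joint angles.
- manip.current_joint_velocities(): joint speeds.
- manip.current_tau(): joint torques, N m.
- manip.current_tool_pos(): TCP position.
- manip.current_tcp_rot(): TCP orientation.
- manip.current_force(): force on the tool from outside, world axes, zero at the start.
- manip.current_wrist_torque(): the same for the moment, N m.
- manip.current_finger_gap(): finger opening in m.
- manip.current_gripper_force(): force on a finger pad.
Only numpy, scipy, OpenCV 4.12 (cv2) and the standard library are available. Lean on these libraries where they do the work, as an engineer would, in place of code of your own. Each camera call takes 0.05 s, during which the arm holds its last target. There are 200 camera calls.

## Task

Put the sugar shaker away in the little green-doored counter cupboard: pull the door wide open through its sprung roller catch, stand the shaker upright in the metal rack on the inside of the door and let go of it, then push the door shut, pressing on by feel until the catch snaps in, and let go so that it stays shut by itself. Be gentle: never push or pull on the cupboard or its door with more than about 20 N, do not slam the door, and leave the jars and the tin where they are.

Things in the scene. Friction and masses are not known exactly. Their poses are not given: they have to be found in the camera images.
- cupboard: fixed counter cupboard of light wood with a green front door, 115 mm deep (x), 200 wide (y), 122 high. Origin: centre of its underside; its own -x is the front, towards the robot, +y its left seen from the robot. Upright hinge at the left front edge; the door swings out towards the robot. Sprung roller catch inside the right wall, 95 mm up
- hinge (a point): point on the door's upright hinge axis, 85 mm above the counter; axes as the cupboard's. The door is a 12 mm panel, 192 mm long from the hinge, 6 to 118 mm above the counter; its inner face lies on the hinge axis, its outer face 12 mm outside it
- door (a joint): door angle, rad: 0 where the shut, caught door rests, grows as it opens, 1.57 square to the front; stays where left. Catch and soft seal are sprung: from 0.05 rad on, shutting meets 1 N rising to about 12 N at the handle; the catch snaps in only some mm PAST the rest place (hard stop at -0.035), the force then drops and, let go, the door springs back to 0. About 9 N at the handle pulls it out
- handle (a point): middle of the door's pull: upright round steel bar 10 mm thick, 46 to 110 mm above the counter, its centre 35 mm off the door's outer face; this point is 85 mm up, 168 mm along the door from the hinge axis and 47 mm outside it. Axes turn with the door (cupboard's when shut): -x away from the outer face, -y along the door away from the hinge
- rack (a point): centre of the rack's floor (upper side), 16 mm above the counter, inside the door: metal tray, clear floor 54 mm from door panel to rim (x) by 58 mm along the door (y); 4 mm rims on three sides, 29 mm above the floor, the panel is the fourth. 99 mm along the door from the hinge, 27 mm inside it. Axes as the handle's: x away from the inner face. Free from above when open
- shaker_mid (a point): centre (45 mm above its foot) of the sugar shaker: round, clear body with a grey domed top, 44 mm diameter, 90 mm high, about 0.1 kg, loose
- honey_mid (a point): centre of the honey jar with red lid, 58x62 mm, 86 mm high (this point 43 mm up); loose bystander
- jam_mid (a point): centre of the red jam jar with yellow lid, 66 mm diameter, 100 mm high (this point 50 mm up); loose bystander
- pastilles: flat tin, 63x105x24 mm, loose bystander; origin at the centre of its underside
Mind the look-alikes: they are no part of the job. Leave any blue or pink look-alike of the part that bears shaker_mid alone.

How it is judged:
On the way, in this order (a step that is already met when the one before it is completed fails the run):
1. the door is pulled open, out of its catch, to more than 0.8 rad (value of joint door above 0.8 rad), for 0.2 s.
2. the shaker stands upright in the rack of the open door, let go (x of shaker_mid in the frame of rack between -0.034 and 0.034 m and y of shaker_mid in the frame of rack between -0.05 and 0.05 m and z of shaker_mid in the frame of rack below 0.052 m and angle between shaker_mid's own z axis and vertical below 0.15 rad and value of joint door above 0.4 rad and contact force between the fingers and shaker below 0.1 N), for 0.2 s.
At the end, for the whole second after the job is handed in: the door is snapped shut (within 0.012 rad of fully shut) and stays so by itself, with the shaker standing upright (within 0.15 rad) on the floor of the door's rack (value of joint door below 0.012 rad and angle between shaker_mid's own z axis and vertical below 0.15 rad and x of shaker_mid in the frame of rack between -0.034 and 0.034 m and y of shaker_mid in the frame of rack between -0.05 and 0.05 m and z of shaker_mid in the frame of rack below 0.052 m); the robot touches nothing.
It fails at once if the robot presses on the cupboard or its door with more than 22 N (contact force between the arm and cupboard above 22 N).
It fails at once if the door is slammed: arriving at the catch (last 0.25 rad) faster than 1.5 rad/s (velocity of joint door below -1.5 rad/s and value of joint door between 0.06 and 0.25 rad).
It fails at once if a jar or the tin is moved by more than 25 mm (distance of any of honey_mid, jam_mid, pastilles from where it was at the start of the episode above 0.025 m).
It also fails if it takes over 72 s, if anything falls off the work surface, if the arm or the gripper's body presses on something with over 40 N, if the wrist force passes 120 N, or if a joint passes its speed limit or range.

## Working session

There is one attempt and no reset: what is moved stays moved. The work goes in short steps, each a Python script; the robot and the scene stay as the last script left them, time stands still between calls to the robot, and variables do not carry over. Pictures are saved under pics/ and viewed, at most 12 in all, crops included, and the job is handed in when it is done.

```bash
ls; mkdir -p pics; python3 - <<'E'
from bench import manip, effector, viewer
import cv2,numpy as np
for n in ["side","top"]:
    im=viewer.get_image(n); cv2.imwrite(f"pics/{n}0.png",im[...,::-1]); print(n,viewer.get_calibration(n))
print(viewer.get_calibration("wrist"),manip.current_clock(),manip.current_tcp_rot(),manip.grip_depth)
E
```

```text
pics
side {'vfov': 45.48065984202053, 'cx': 319.9243181963091, 'cy': 238.98990120038047, 'eye': array([ 1.0541594 , -1.08105412,  0.76549244]), 'attitude': array([ 0.84828673,  0.19251393, -0.11154536, -0.48052642])}
top {'vfov': 42.123950096935026, 'cx': 316.22842601485024, 'cy': 235.61954886460165, 'eye': array([ 0.43399198, -0.06112437,  1.67897687]), 'attitude': array([-0.69876257,  0.71434728, -0.02708728,  0.02655415])}
{'vfov': 65.70646984690485, 'cx': 316.85901223936537, 'cy': 238.25009955775832, 'eye': array([0.18017141, 0.62868987, 0.38347383]), 'attitude': array([0.82400995, 0.54795118, 0.07868462, 0.12068904])} 0.1 [ 1.97564024e-01  9.80289574e-01 -8.74564876e-04 -2.07080604e-04] 0.0188
```

View pics/side0.png

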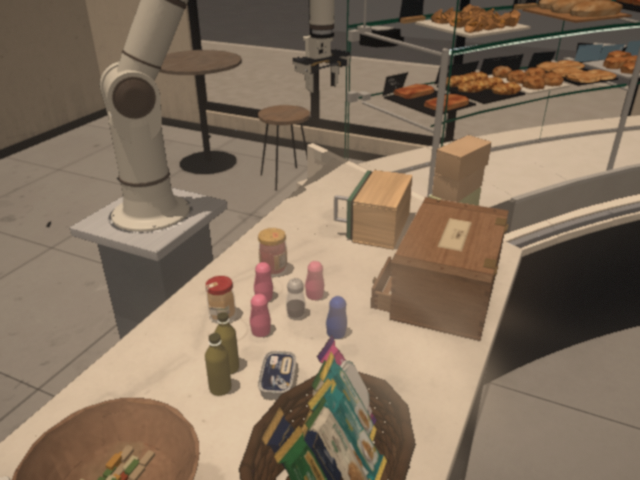

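View pics/top0.png

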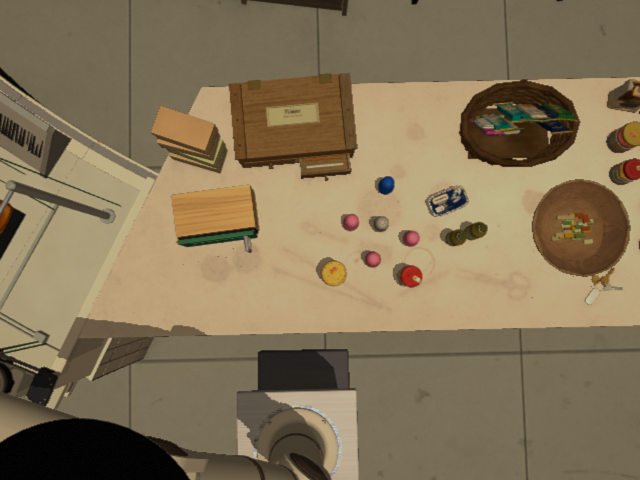

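The side view shows the cupboard at (380,205) with its handle at (340,208), and the grey-topped shaker at (295,298) among pink and blue look-alikes. In the top view the cupboard is at (215,212), the handle at (249,243), the shaker at (381,224), the honey jar at (411,276), the jam jar at (333,272) and the tin at (447,200).

```bash
cat > h.py <<'E'
from bench import manip, effector, viewer
import cv2,numpy as np
from scipy.spatial.transform import Rotation as R
def plane(cal,px,z,fish=False):
    f=240/np.tan(np.radians(cal['vfov'])/2)
    d=(np.array(px,float)-[cal['cx'],cal['cy']])/f
    if fish:
        th=np.hypot(*d); v=np.r_[d/max(th,1e-9)*np.sin(th),np.cos(th)]
    else: v=np.r_[d,1]
    v=R.from_quat(cal['attitude']).apply(v); e=cal['eye']
    return (e+v*(z-e[2])/v[2])
E
python3 - <<'E'
from h import *
c=viewer.get_calibration("top")
im=cv2.imread("pics/top0.png"); 
cv2.imwrite("pics/topcrop.png",cv2.resize(im[170:300,160:420],None,fx=3,fy=3,interpolation=cv2.INTER_CUBIC))
hsv=cv2.cvtColor(im,cv2.COLOR_BGR2HSV)
def blob(m,x0,y0,x1,y1):
    k=np.zeros_like(m);k[y0:y1,x0:x1]=m[y0:y1,x0:x1]
    cs,_=cv2.findContours(k,0,2); return max(cs,key=cv2.contourArea)
w=cv2.inRange(hsv,(10,75,90),(28,255,255)); ct=blob(w,160,175,265,250)
r=cv2.minAreaRect(ct); print(r)
for p in cv2.boxPoints(r): print(p,plane(c,p,.122).round(4))
g=cv2.inRange(hsv,(60,80,20),(95,255,255)); r=cv2.minAreaRect(blob(g,160,220,270,260)); print('green',r)
for p in cv2.boxPoints(r): print(p,plane(c,p,.118).round(4))
for n,p,z in [('shaker',(381,224),.08),('honey',(411,276),.086),('jam',(333,272),.1),('tin',(447,200),.024),('handle',(249,243),.11),('pinkL',(351,222),.08),('pinkR',(411,238),.08),('pinkB',(372,259),.08),('blue',(386,185),.08)]: print(n,plane(c,p,z).round(3))
E
```

```text
((212.0, 212.0), (74.0, 104.0), 90.0)
[160. 175.] [0.7145 0.3273 0.122 ]
[264. 175.] [0.7087 0.0648 0.122 ]
[264. 249.] [0.5217 0.0678 0.122 ]
[160. 249.] [0.5274 0.3278 0.122 ]
green ((217.0491485595703, 237.88075256347656), (7.454329967498779, 76.78279876708984), 82.64761352539062)
[178.49643 239.09724] [0.5515 0.2823 0.118 ]
[254.64792 229.27122] [0.5721 0.0908 0.118 ]
[255.60187 236.66426] [0.5534 0.0887 0.118 ]
[179.45038 246.49028] [0.5329 0.28   0.118 ]
shaker [ 0.582 -0.231  0.08 ]
honey [ 0.446 -0.303  0.086]
jam [ 0.461 -0.104  0.1  ]
tin [ 0.648 -0.416  0.024]
handle [0.538 0.106 0.11 ]
pinkL [ 0.589 -0.154  0.08 ]
pinkR [ 0.544 -0.307  0.08 ]
pinkB [ 0.492 -0.205  0.08 ]
blue [ 0.683 -0.247  0.08 ]
```

View pics/topcrop.png

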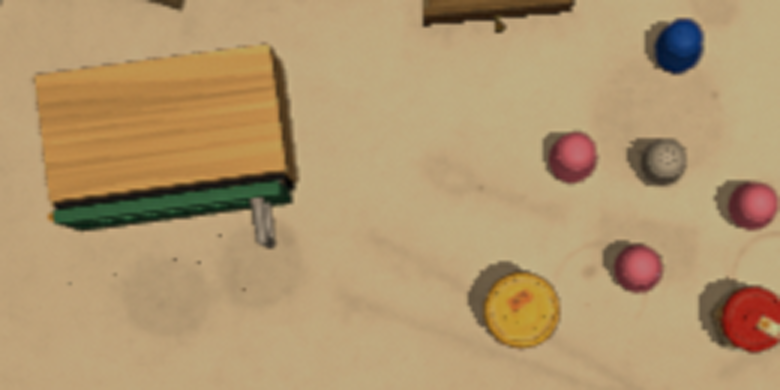

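The crop shows the cupboard top's corners at about (178,238), (256,229), (251,185) and (172,194) in full-picture pixels. The handle bar's top is near (248,248), tied to the door by standoffs. I'll plan the hand-over-bar grasp, check IK along the swing and take a close look with the wrist camera.

```bash
cat >> h.py <<'E'
def down(yaw): return (R.from_euler('z',yaw)*R.from_euler('x',np.pi)).as_quat()  # tool y axis -> heading yaw-90deg
def yawnow(): 
    y=R.from_quat(manip.current_tcp_rot()).apply([0,1,0]); return np.arctan2(y[1],y[0])+np.pi/2
E
python3 - <<'E'
from h import *
c=viewer.get_calibration("top")
P=np.array([plane(c,p,.122)[:2] for p in [(178.3,238),(256,229.5),(250.7,185),(171.7,194.3)]])
print(P.round(4)); print([np.linalg.norm(P[i]-P[i-1]).round(4) for i in range(4)])
print('bar',plane(c,(247.7,247.3),.11).round(4))
yaw=np.mean([np.arctan2(*((P[1]-P[0])*[1,-1])),np.arctan2(*((P[2]-P[3])*[1,-1]))]);Rz=lambda a:np.array([[np.cos(a),-np.sin(a)],[np.sin(a),np.cos(a)]])
o=P.mean(0); print('yaw',yaw,'o',o)
H=o+Rz(yaw)@[-.0575,.096]; hd=H+Rz(yaw)@[-.047,-.168]; print('hinge',H,'handle',hd, yawnow())
for half in (0,np.pi):
    for t in np.linspace(0,1.6,5):
        p=H+Rz(yaw-t)@[-.047,-.168]; q=manip.solve_ik([*p,.07],down(yaw-t+half)); q2=manip.solve_ik([*p,.2],down(yaw-t+half))
        print(half,t,p.round(3),None if q is None else np.round(q,2),q2 is not None)
    manip
t=0
manip.move_pose([hd[0]-.03,hd[1],.25],down(yaw) if manip.solve_ik([hd[0]-.03,hd[1],.25],down(yaw)) is not None else down(yaw+np.pi))
c=viewer.get_calibration("wrist"); im=viewer.get_image("wrist"); cv2.imwrite("pics/w1.png",im[...,::-1]); np.save("w1.npy",c,allow_pickle=True)
print(c,manip.current_clock(),manip.current_force(),yawnow())
E
```

```text
[[0.554  0.2819]
 [0.5711 0.087 ]
 [0.6839 0.0987]
 [0.6647 0.298 ]]
[np.float64(0.1119), np.float64(0.1956), np.float64(0.1135), np.float64(0.2002)]
bar [0.5275 0.1098 0.11  ]
yaw 0.09183274991114065 o [0.61841942 0.19141912]
hinge [0.55235815 0.28174165] handle [0.52096242 0.11013947] 2.743847863508436
0 0.0 [0.521 0.11 ] [-0.42  0.48  0.2   1.98 -0.15  0.69 -1.61] True
0 0.4 [0.457 0.136] [-0.57  0.41  0.26  2.11 -0.17  0.64 -2.06] True
0 0.8 [0.407 0.185] [-1.38  0.66  1.13  2.2  -0.86  0.83 -1.96] True
0 1.2000000000000002 [0.381 0.249] [ 0.05  0.5  -0.82  2.14  0.56  0.73  2.47] True
0 1.6 [0.382 0.318] [-0.14  0.54 -0.74  2.04  0.53  0.76  1.99] True
3.141592653589793 0.0 [0.521 0.11 ] [-0.01  0.5  -0.31  1.97  0.22  0.71  1.21] True
3.141592653589793 0.4 [0.457 0.136] [-0.12  0.41 -0.26  2.1   0.17  0.65  0.76] True
3.141592653589793 0.8 [0.407 0.185] [-0.28  0.37 -0.24  2.17  0.15  0.62  0.24] True
3.141592653589793 1.2000000000000002 [0.381 0.249] [-0.46  0.38 -0.21  2.15  0.13  0.62 -0.3 ] True
3.141592653589793 1.6 [0.382 0.318] [-0.62  0.43 -0.16  2.05  0.11  0.66 -0.78] True
{'vfov': 65.70646984690485, 'cx': 316.85901223936537, 'cy': 238.25009955775832, 'eye': array([0.56735684, 0.11841038, 0.40763182]), 'attitude': array([ 0.73194874, -0.66584897, -0.09717237,  0.10702206])} 2.1167 [0.49457552 0.24641029 0.24795136] 0.09445827094182091
```

View pics/w1.png

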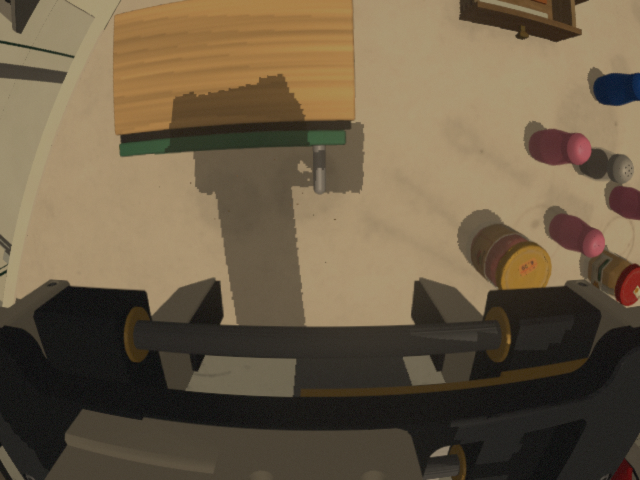

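The wrist view shows the cupboard top's front corners at (115,134) and (355,121). The door's outer top edge runs from (121,155) to (345,143), and the handle reaches from (319,147) to its outer end at (319,191).

```bash
python3 - <<'E'
from h import *
c=np.load("w1.npy",allow_pickle=True).item()
for n,p,z in [('FL',(115,134),.122),('FR',(354,121),.122),('BL',(115,13),.122),('doorL',(121,155),.118),('doorR',(345,143),.118),('barout',(319,191),.11),('shaker',(623,168),.085)]: print(n,plane(c,p,z,True).round(4))
E
```

```text
FL [0.5574 0.2875 0.122 ]
FR [0.5775 0.091  0.122 ]
BL [0.664  0.2987 0.122 ]
doorL [0.5392 0.2832 0.118 ]
doorR [0.5598 0.0958 0.118 ]
barout [0.5188 0.112  0.11  ]
shaker [ 0.586  -0.2256  0.085 ]
```

```bash
cat >> h.py <<'E'
YAW=.104; Rz=lambda a:np.array([[np.cos(a),-np.sin(a)],[np.sin(a),np.cos(a)]])
HD=np.array([.523,.113]); HINGE=HD-Rz(YAW)@[-.047,-.168]
def onDoor(t,out,along): return HINGE+Rz(YAW-t)@[-out,-along]
def floc(t,F0):  # force in door axes: x inward, y toward hinge
    F=manip.current_force()-F0; return np.r_[Rz(YAW-t).T@F[:2],F[2]]
E
python3 - <<'E'
from h import *
print('hinge',HINGE)
q=down(YAW+np.pi)
manip.move_pose([*HD,.2],q); manip.servo_line([*HD,.07],vel=.12)
F0=manip.current_force(); np.save('F0.npy',F0); print(F0,manip.current_tool_pos())
effector.close(8); print('gap',manip.current_finger_gap(),manip.current_gripper_force(),floc(0,F0),manip.current_clock())
off=np.zeros(2)
for k in range(1,9):
    t=.015*k
    p=onDoor(t,.047,.168)+Rz(YAW-t)@off
    manip.servo_line([*p,.07],down(YAW-t+np.pi),vel=.03)
    f=floc(t,F0); print(round(t,3),f.round(2),(manip.current_tool_pos()[:2]-p).round(4),round(manip.current_finger_gap(),4),round(manip.current_gripper_force(),1))
    off[1]+=np.clip(.0002*f[1],-.001,.001)
    if abs(f[0])>17 or abs(f[1])>12: print('stop');break
np.save('off.npy',off);print(off,manip.current_clock())
im=viewer.get_image("wrist"); cv2.imwrite("pics/w2.png",im[...,::-1])
E
```

```text
hinge [0.55230553 0.28497147]
[ 0.04949247  0.10668707 -0.03689084] [0.52360154 0.11327765 0.07072977]
gap 0.009960755280528626 7.999342270195484 [-0.42729573 -1.21257979  1.90430853] 6.7583
0.015 [ 4.51 -2.62 -2.86] [ 0.0017 -0.0007] 0.0095 8.0
0.03 [ 2.93 -1.28 -1.67] [ 0.0011 -0.0003] 0.0101 8.0
0.045 [ 0.17 -1.32  2.03] [-0.0007  0.0002] 0.0099 8.0
0.06 [ 0.6  -0.2   2.56] [-0.0003  0.0004] 0.0096 8.0
0.075 [-0.23  0.42  2.72] [-0.0001  0.0003] 0.0097 8.0
0.09 [ 0.4  -0.49  3.25] [-0.      0.0002] 0.0095 8.0
0.105 [0.03 0.21 3.54] [-0.0001  0.0003] 0.0098 8.0
0.12 [0.23 0.47 3.71] [-0.      0.0002] 0.0099 8.0
[ 0.         -0.00096214] 8.7583
```

View pics/w2.png

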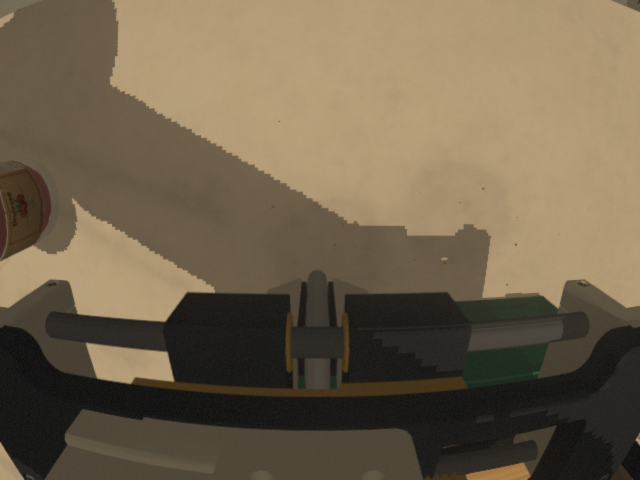

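The wrist view shows the bar still between the pads at (318,330) and green door panel at (505,335). The force fell after 0.03 rad, so the catch has probably let go. I'll go on to 1.5 rad.

```bash
python3 - <<'E'
from h import *
F0=np.load('F0.npy');off=np.load('off.npy')
for t in np.linspace(.12,1.5,18)[1:]:
    p=onDoor(t,.047,.168)+Rz(YAW-t)@off
    manip.servo_line([*p,.07],down(YAW-t+np.pi),vel=.06)
    f=floc(t,F0); print(round(t,3),f.round(2),round(manip.current_finger_gap(),4))
    off[1]+=np.clip(.0002*f[1],-.0015,.0015)
    if abs(f[0])>14 or abs(f[1])>14: print('stop');break
np.save('off.npy',off);print(off,manip.current_clock())
effector.open_jaws()
p=manip.current_tool_pos(); manip.servo_line([*p[:2],.27],vel=.2)
print(yawnow())
# look at the rack: camera lies on the robot side of the tool
r=onDoor(t,-.027,.099); 
for half in (0,np.pi):
    y=YAW-t+half+.0
    print(half, manip.solve_ik([*r,.22],down(y)) is not None)
c=viewer.get_calibration("wrist"); im=viewer.get_image("wrist"); cv2.imwrite("pics/w3.png",im[...,::-1]); np.save("w3.npy",c,allow_pickle=True)
print(c['eye'],manip.current_clock())
cv2.imwrite("pics/t3.png",viewer.get_image("top")[...,::-1])
E
```

```text
0.201 [-0.08  0.73  3.19] 0.0097
0.282 [-0.13 -0.25  5.86] 0.0097
0.364 [-0.81 -1.4   5.81] 0.0094
0.445 [-0.82 -1.07  6.27] 0.0096
0.526 [-0.01 -0.62  6.82] 0.0098
0.607 [ 0.31 -1.52  6.21] 0.0099
0.688 [-0.19 -0.53  7.56] 0.0098
0.769 [-0.56 -1.06  6.73] 0.0098
0.851 [-0.56  0.29  4.36] 0.0099
0.932 [0.13 0.1  4.49] 0.0094
1.013 [0.11 0.08 3.29] 0.0093
1.094 [0.58 1.22 3.27] 0.0095
1.175 [ 0.81 -1.01  4.22] 0.0097
1.256 [-0.86 -0.01  1.83] 0.0099
1.338 [0.78 0.32 2.25] 0.0099
1.419 [-0.41 -0.1   0.63] 0.0099
1.5 [0.5  0.62 0.02] 0.0099
[ 0.         -0.00180868] 15.425
1.7454903085848665
0 True
3.141592653589793 True
[0.36267175 0.37710339 0.42661009] 17.9667
```

View pics/w3.png

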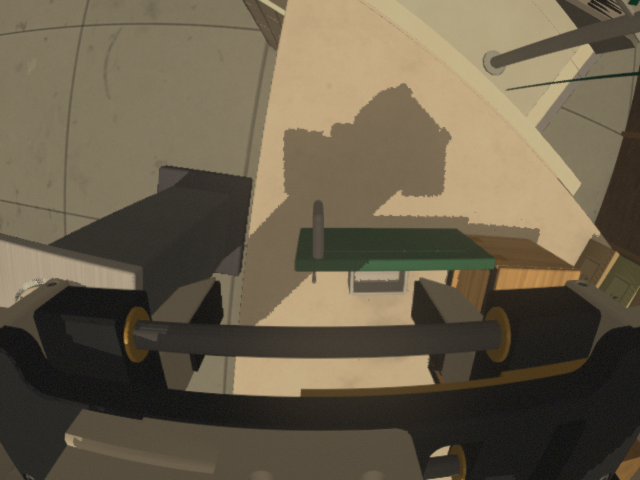

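The door stands open. Its inner top edge runs from (297,270) to (494,267), and the rack shows between columns 349 and 406 with its outer rim at row 293. I'll check the predicted door position, then fetch the shaker.

```bash
python3 - <<'E'
from h import *
c=np.load("w3.npy",allow_pickle=True).item(); t=1.5
def dc(p): v=Rz(YAW-t).T@(p[:2]-HINGE); return (-v).round(4)  # (out, along)
for n,p,z in [('freeEnd in',(297,270),.118),('hingeEnd in',(494,267),.118),('rackL',(349,293),.045),('rackR',(406,293),.045),('bar',(318,201),.11)]:
    P=plane(c,p,z,True); print(n,P.round(4),'out/along',dc(P))
print('rack pred',onDoor(t,-.027,.099))
S=np.array([.584,-.228])
# shaker grasp yaw: closing axis heading 27deg or 122deg
for a in (27,122):
  for h in (0,180):
    y=np.radians(a+90+h); y=(y+np.pi)%(2*np.pi)-np.pi
    q=manip.solve_ik([*S,.05],down(y)); print(a,h,y,None if q is None else np.round(q,2))
q0=manip.current_q(); 
# look pose: TCP offset so camera is over the shaker
y=np.radians(27+90); 
f=R.from_quat(down(yawnow())).inv().apply(viewer.get_calibration('wrist')['eye']-manip.current_tool_pos()); print('cam in tool',f)
E
```

```text
freeEnd in [0.3657 0.2538 0.118 ] out/along [0.0017 0.1891]
hingeEnd in [0.5512 0.2874 0.118 ] out/along [0.0026 0.0006]
rackL [0.4288 0.2071 0.045 ] out/along [-0.0552  0.1352]
rackR [0.4943 0.2176 0.045 ] out/along [-0.0563  0.0688]
bar [0.3736 0.317  0.11  ] out/along [0.0626 0.1705]
rack pred [0.4595096  0.24116604]
27 0 2.0420352248333655 [ 0.89  0.79 -0.8   1.72  0.69  0.93  0.28]
27 180 -1.0995574287564267 [ 0.16  0.65  0.24  1.75 -0.2   0.77 -2.18]
122 0 -2.5830872929516078 [ 1.01  0.91 -1.02  1.72  0.89  1.05  1.81]
122 180 0.5585053606381862 [ 0.9   0.8  -0.81  1.72  0.7   0.94 -1.21]
cam in tool [ 7.72110980e-02 -3.35934383e-05 -1.57644143e-01]
```

```bash
python3 - <<'E'
from h import *
S=np.array([.584,-.228]); y=np.radians(117); x=np.array([np.cos(y),np.sin(y)])
manip.move_pose([*(S-.07*x),.22],down(y))
c=viewer.get_calibration("wrist"); im=viewer.get_image("wrist"); cv2.imwrite("pics/w4.png",im[...,::-1]); np.save("w4.npy",c,allow_pickle=True)
print(c['eye'],manip.current_clock())
E
```

```text
[ 0.58074962 -0.21992087  0.3781955 ] 20.35
```

View pics/w4.png

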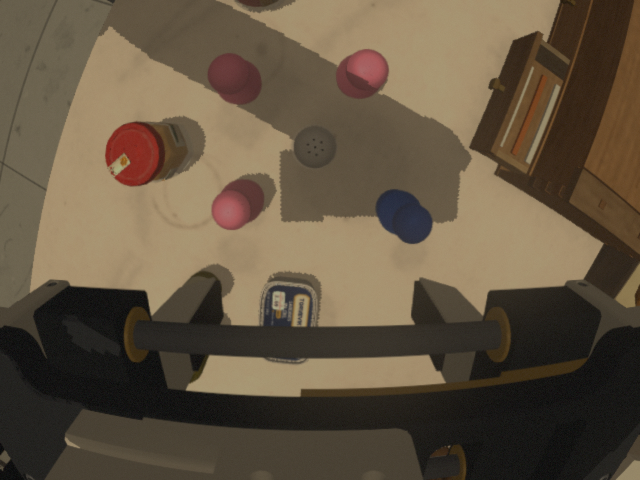

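The shaker's dome is centred at (315,147), with the pinks at (230,208), (230,75) and (365,70) and the blue at (408,215). The fingers' line at (±55 mm) is clear of them. I'll look at the shaker's profile in the side view to choose the grasp height.

```bash
python3 - <<'E'
from h import *
c=np.load("w4.npy",allow_pickle=True).item()
for z in (.07,.088): print(plane(c,(315,147),z,True).round(4))
im=cv2.imread("pics/side0.png"); cv2.imwrite("pics/sc.png",cv2.resize(im[255:345,235:355],None,fx=6,fy=6,interpolation=cv2.INTER_CUBIC))
s=viewer.get_calibration('side'); f=240/np.tan(np.radians(s['vfov'])/2)
for z in (0,.04,.05,.06,.07,.09):
    v=R.from_quat(s['attitude']).inv().apply(np.array([.583,-.228,z])-s['eye']); print(z,((v[:2]/v[2]*f+[s['cx'],s['cy']]-[235,255])*6).round(0))
E
```

```text
[ 0.5856 -0.2327  0.07  ]
[ 0.5854 -0.232   0.088 ]
0 [366. 345.]
0.04 [363. 255.]
0.05 [363. 232.]
0.06 [362. 209.]
0.07 [361. 185.]
0.09 [360. 138.]
```

View pics/sc.png

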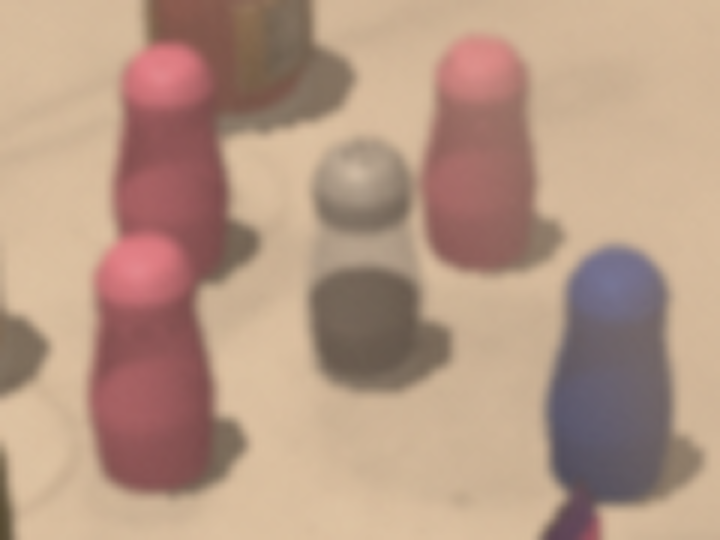

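The shaker has a 44 mm body up to about 40 mm, a slight waist, and a cap from about 62 mm up. I'll grip near 64 mm above its foot, which keeps the fingertips above the rack's rim.

```bash
python3 - <<'E'
from h import *
S=np.array([.5855,-.232]); y=np.radians(117)
manip.servo_line([*S,.16],down(y),vel=.2); manip.servo_line([*S,.045],vel=.12)
effector.close(12); print('gap',manip.current_finger_gap(),manip.current_gripper_force())
manip.servo_line([*S,.26],vel=.2)
print('gap',manip.current_finger_gap(),manip.current_gripper_force(),manip.current_clock())
t=1.5; r=onDoor(t,-.025,.100); print(r)
manip.move_pose([*r,.20],down(YAW-t+np.pi)); print(manip.current_tool_pos(),yawnow(),manip.current_clock())
F0=manip.current_force(); np.save('F1.npy',F0)
manip.servo_line([*r,.13],vel=.15)
cv2.imwrite("pics/w5.png",viewer.get_image("wrist")[...,::-1])
a=viewer.get_image("side")[...,::-1][120:300,280:460]; cv2.imwrite("pics/s5.png",cv2.resize(a,None,fx=3,fy=3,interpolation=cv2.INTER_CUBIC))
E
```

```text
gap 0.03705868594849612 11.854885204666061
gap 0.03661429753240085 11.761706407705788 24.175
[0.45817702 0.24296166]
[0.45899919 0.24204717 0.19991535] 1.7439624428241007 25.975
```

View pics/s5.png

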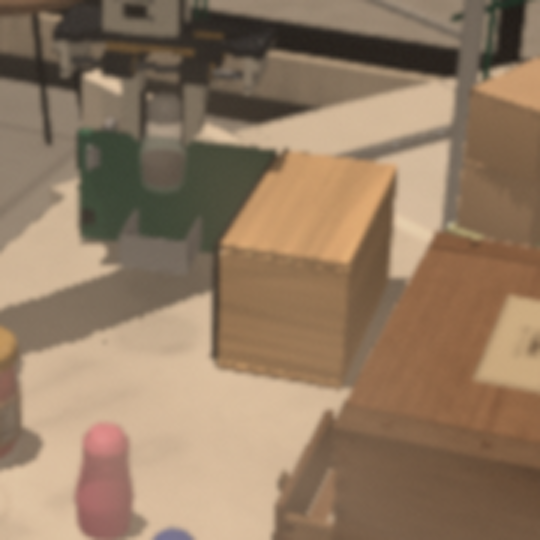

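The shaker hangs upright at (162,165), straight over the rack at (160,245). I'll lower it with a force guard.

```bash
python3 - <<'E'
from h import *
F0=np.load('F1.npy'); p=manip.current_tool_pos(); t=1.5; r=onDoor(t,-.025,.100)
for z in list(np.arange(.12,.066,-.009))+list(np.arange(.065,.055,-.0015)):
    manip.servo_line([*r,z],vel=.05); f=floc(t,F0); print(round(z,4),f.round(2))
    if f[2]>4 or np.hypot(*f[:2])>8: break
print(manip.current_tool_pos(),manip.current_clock())
if z<.066:
    effector.open_jaws(); manip.sleep(.3); manip.servo_line([*r,.25],vel=.2)
    a=viewer.get_image("side")[...,::-1][120:300,280:460]; cv2.imwrite("pics/s6.png",cv2.resize(a,None,fx=3,fy=3,interpolation=cv2.INTER_CUBIC))
    print(manip.current_clock())
E
```

```text
0.12 [ 0.9   0.22 -0.25]
0.111 [ 2.37  0.41 -1.15]
0.102 [1.78 0.46 0.4 ]
0.093 [ 1.57 -0.33 -0.34]
0.084 [ 1.12  0.53 -0.64]
0.075 [ 1.5   0.14 -1.09]
0.065 [1.15 0.51 0.35]
0.0635 [ 1.77  0.6  -0.95]
0.062 [ 1.54 -0.01 -0.92]
0.0605 [ 1.98 -1.27  3.1 ]
0.059 [ 2.5  -3.26 13.32]
[0.45833661 0.24351951 0.06020573] 30.0583
32.5167
```

View pics/s6.png

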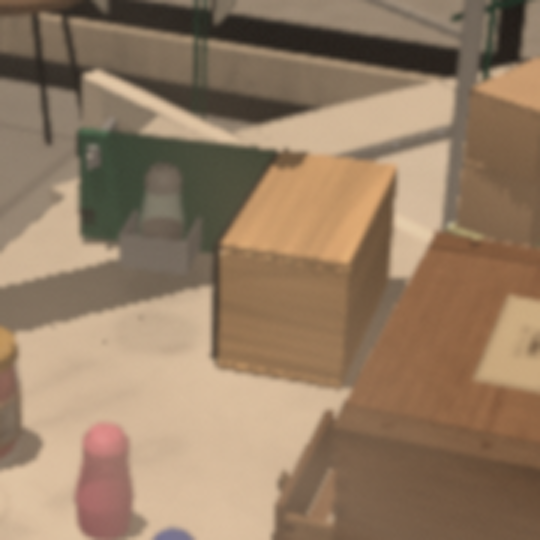

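The shaker stands upright in the rack at (162,205), let go. Next I'll shut the door by pushing on the handle bar with closed fingers.

```bash
python3 - <<'E'
from h import *
A=.168; t=1.5; q=down(YAW-t+np.pi)
p=onDoor(t,.095,A); manip.move_pose([*p,.25],q); effector.close(10); manip.servo_line([*p,.065],vel=.2)
F0=manip.current_force(); print(manip.current_clock())
manip.servo_line([*onDoor(t,.064,A),.065],vel=.06); print(floc(t,F0).round(2))
for t in np.linspace(1.5,.12,13)[1:]:
    manip.servo_line([*onDoor(t,.0615,A),.065],down(YAW-t+np.pi),vel=.09); f=floc(t,F0); print(round(t,2),f.round(2))
    if np.hypot(*f[:2])>12: print('stop');break
print(manip.current_clock(),manip.current_tool_pos())
a=viewer.get_image("top")[...,::-1][170:300,150:300]; cv2.imwrite("pics/t7.png",cv2.resize(a,None,fx=4,fy=4,interpolation=cv2.INTER_CUBIC))
E
```

```text
35.6333
[ 0.21 -0.34  0.13]
1.38 [-1.28 -0.11  0.41]
1.27 [-0.51  0.06  0.7 ]
1.16 [-0.62  0.12  0.27]
1.04 [-1.19  0.21  0.33]
0.92 [0.23 0.41 0.04]
0.81 [-0.45 -0.49  0.09]
0.7 [-0.66 -0.37 -0.56]
0.58 [-0.85 -0.1   0.13]
0.47 [-0.91  0.58  0.54]
0.35 [0.13 0.39 0.31]
0.24 [-0.47  0.42 -0.03]
0.12 [-0.74  0.61  0.26]
40.8333 [0.48728587 0.11869176 0.06499036]
```

View pics/t7.png

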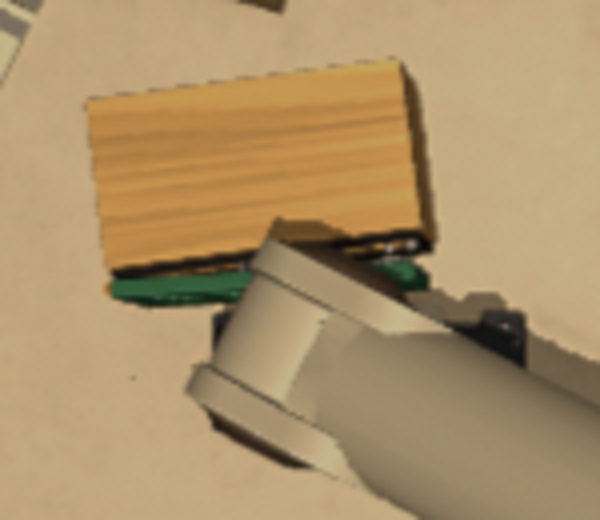

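The door is nearly shut, with its green edge from (110,290) to (425,275) almost parallel to the front. Now I'll press on by feel in small steps.

```bash
python3 - <<'E'
from h import *
A=.168; t=.12; F0=manip.current_force()+np.r_[Rz(YAW-t)@[.7,0],0]; peak=0
while t>-.13:
    t-=.006; tt=max(t,-.02)
    manip.servo_line([*(onDoor(tt,.0615,A)+Rz(YAW-tt)@[(tt-t)*A,0]),.065],down(YAW-tt+np.pi),vel=.02)
    f=floc(tt,F0); v=Rz(YAW).T@(manip.current_tool_pos()[:2]-HINGE)
    print(round(t,3),f.round(1),'tool out',(-v[0]).round(4))
    peak=max(peak,-f[0])
    if peak>7 and -f[0]<peak-3: print('snap');break
    if -f[0]>18: print('limit');break
print(manip.current_clock())
E
```

```text
0.114 [-1.4 -0.4  1.7] tool out 0.0805
0.108 [-1.1 -0.1 -0.2] tool out 0.0792
0.102 [-1.5 -0.3  0.8] tool out 0.0782
0.096 [-0.7  0.1  0.6] tool out 0.0772
0.09 [-1.7 -0.4  0.5] tool out 0.0763
0.084 [-1.3  0.3  0.5] tool out 0.0753
0.078 [-1.1  0.9  0.9] tool out 0.0743
0.072 [-1.1 -0.2  1.5] tool out 0.0734
0.066 [-1.8  0.9  1.3] tool out 0.0723
0.06 [-1.6 -0.5  1.4] tool out 0.0714
0.054 [-2.7 -0.2  2. ] tool out 0.0708
0.048 [-3.3  0.8  1.1] tool out 0.0697
0.042 [-4.2  0.7  1.4] tool out 0.0687
0.036 [-4.3  1.1 -0.2] tool out 0.0677
0.03 [-6.2  0.1  0.4] tool out 0.0668
0.024 [-7.   0.9  2. ] tool out 0.066
0.018 [-6.7  0.1  2.6] tool out 0.0653
0.012 [-6.9  1.1  2.1] tool out 0.0645
0.006 [-8.2  1.2  4.1] tool out 0.0638
-0.0 [-9.   1.1  3.2] tool out 0.063
-0.006 [-10.2   0.6   3.9] tool out 0.0624
-0.012 [-10.5   0.9   2.1] tool out 0.0617
-0.018 [-11.1   0.4   3.3] tool out 0.0609
-0.024 [-11.6  -0.4   3.8] tool out 0.0602
-0.03 [-12.8   0.1   4.8] tool out 0.0595
-0.036 [-13.7  -0.8   5.7] tool out 0.0587
-0.042 [-10.9  -0.4   2.1] tool out 0.0569
-0.048 [-14.1  -1.    5. ] tool out 0.0568
-0.054 [-16.3  -0.8   7.8] tool out 0.0567
-0.06 [-19.   -2.    9.7] tool out 0.0567
limit
48.3833
```

The force dropped from 13.7 to 10.9 N as the tool jumped inward, and then the tool met the hard stop, so the catch has snapped in. I'll back off and check.

```bash
python3 - <<'E'
from h import *
manip.servo_line([*onDoor(0,.064,.168),.065],vel=.03); manip.servo_line([*onDoor(0,.12,.168),.065],vel=.1)
manip.servo_line([*onDoor(0,.12,.168),.25],vel=.25)
manip.move_pose([.45,.35,.3],manip.current_tcp_rot()); print(manip.current_clock())
a=viewer.get_image("top")[...,::-1]; cv2.imwrite("pics/t8.png",a); b=viewer.get_image("side")[...,::-1]
A=cv2.resize(a[170:300,150:290],(400,371)); B=cv2.resize(b[150:270,310:440],(400,369)); cv2.imwrite("pics/f.png",np.hstack([A[:369],B]))
E
```

```text
51.5417
```

View pics/f.png

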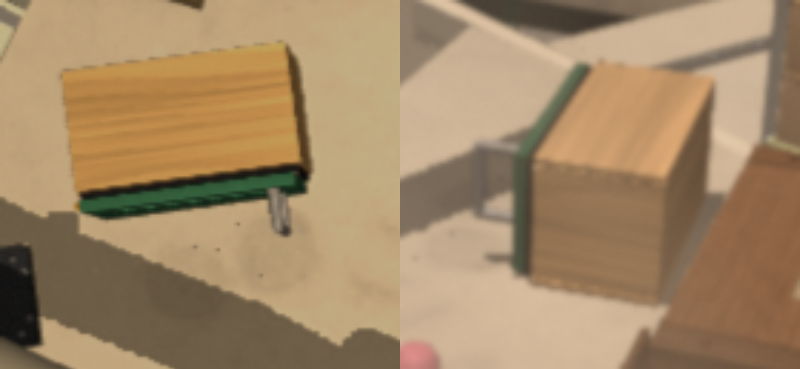

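The door looks shut in both views: its green edge lies flush along the cupboard front from (80,205) to (305,180). I'll compare with the first pictures and hand in.

```bash
python3 - <<'E'
from h import *
a=cv2.imread("pics/side0.png"); b=viewer.get_image("side")[...,::-1]
d=cv2.absdiff(a,np.ascontiguousarray(b))[165:250,325:420].max(2); print(d.mean(),(d>40).sum())
if (d>40).sum()<120: print(manip.hand_in(),manip.current_clock())
E
```

```text
5.425263157894737 410
```

```bash
python3 - <<'E'
from h import *
for n,f0,(x0,y0,x1,y1) in [("side","pics/side0.png",(325,165,375,250)),("top","pics/top0.png",(160,215,270,260))]:
    for im in (cv2.imread(f0),np.ascontiguousarray(viewer.get_image(n)[...,::-1])):
        g=cv2.inRange(cv2.cvtColor(im,cv2.COLOR_BGR2HSV),(60,60,15),(95,255,255))[y0:y1,x0:x1]
        ys,xs=np.nonzero(g); print(n,len(xs),xs.mean()+x0,ys.mean()+y0,cv2.minAreaRect(np.c_[xs+x0,ys+y0].astype(np.float32)))
a=cv2.imread("pics/side0.png"); b=np.ascontiguousarray(viewer.get_image("side")[...,::-1])
d=cv2.absdiff(a,b)[165:250,325:420].max(2)>40; ys,xs=np.nonzero(d); print(np.percentile(xs+325,[5,50,95]),np.percentile(ys+165,[5,50,95]))
E
```

```text
side 0 nan nan ((0.0, 0.0), (0.0, 0.0), 0.0)
side 0 nan nan ((0.0, 0.0), (0.0, 0.0), 0.0)
top 524 216.0916030534351 237.91603053435114 ((217.0491485595703, 237.88075256347656), (7.454329967498779, 76.78279876708984), 82.64761352539062)
top 525 216.35809523809525 237.84761904761905 ((217.05239868164062, 237.8930206298828), (7.467249870300293, 76.78712463378906), 82.40535736083984)
[325. 332. 346.] [166. 205. 216.]<stdin>:5: RuntimeWarning: Mean of empty slice.
  ret = ret.dtype.type(ret / rcount)
```

In the top view the door's edge is within 0.3° of where it started, and the changed pixels are mostly left of the door panel, where the arm's shadow falls.

```bash
python3 -c "
from bench import manip
print(manip.hand_in(),manip.current_clock())"
```

```text
the job is handed in; nothing more can be done
the job is handed in; nothing more can be done
```

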